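# Tighten the strap clamp on the lock cylinder

## Task

Two strap clamps stand on the worktop; one has a lock cylinder lying in it, held only loosely. Screw the knurled nut of that clamp down clockwise until it stops tight and the strap presses on the lock cylinder, then let go. Leave the nut of the empty clamp alone.

Things in the scene. Friction and masses are not known exactly. Their poses are not given: they have to be found in the camera images.
- strap_1: Strap of the loaded clamp: level steel bar 100 x 36 x 10 mm, its forked -x end over the cylinder. Origin on the axis of the upright stud, at the strap's top face = the nut's underside, about 51 mm up; z up. The knurled nut on it is round, 40 mm wide, 30 mm tall; the stud ends at most 8 mm above it. Sinks with the nut, 2.5 mm per rad. Nothing within 100 mm of the nut stands higher than 60 mm.
- nut_1 (a joint): Turn of the loaded clamp's nut, rad, growing clockwise from above (tightening). Tight at the stop, 1.6; it starts 40 to 63 degrees short of it, so one grasp is enough. It drags with about 0.15 N m, slightly more once the strap meets the cylinder near 1.3; it stays where it is left. Fingers turned past the stop just slip on it, which does no harm.
- nut_2 (a joint): The same for the nut of the empty clamp: an identical clamp with nothing under its strap, 240 to 450 mm to the left or right of the loaded one. It starts at 0.5 to 0.7 rad and must stay as it is.
- cylinder_1: Brass lock cylinder, 17 x 64 mm, 30 mm tall with a cam rising to 37 mm, standing in the trough of the loaded clamp, 38 mm from the stud's axis, across the strap under its forked end. Origin at the middle of its underside, 10 mm above the worktop, y along its length, z up. A second lock cylinder, nickel, stands on the bare worktop and has no part in the job.
There are look-alikes about, which are no part of the job. What is shaped like the cylinder_1 but blue or green is not meant.

How it is judged:
At the end, for the whole second after the job is handed in: The loaded clamp's nut is within 10 degrees (0.17 rad) of its stop, its strap presses on the lock cylinder with more than 2 N, and the cylinder still stands in the trough, upright within 10 degrees, its centre less than 50 mm from the stud's axis (value of joint nut_1 above 1.43 rad and contact force between strap_1 and cylinder_1 above 2 N and horizontal distance between cylinder_1 and strap_1 below 0.05 m and angle between cylinder_1's own z axis and vertical below 0.17 rad); the robot touches nothing.
It fails at once if the nut of the empty clamp is turned by more than about 10 degrees (value of joint nut_2 above 0.9 rad or value of joint nut_2 below 0.3 rad).
It also fails if it takes over 32 s, if anything falls off the work surface, if the arm or the gripper's body presses on something with over 40 N, if the wrist force passes 120 N, or if a joint passes its speed limit or range.

## Robot

A 6-joint arm with a two-finger parallel gripper is mounted at the origin on a cart in front of the work surface, level with it; the furniture and walls round the work are solid. World frame = base frame: x ahead of the robot, y to its left, z up, the work surface at z = 0. Lengths are in m, angles in rad, forces in N, time in s.
With the tool pointing down it reaches from about 0.35 to 0.8 m from the base axis. Payload 7.3 kg.
Tool frame: the origin (TCP) lies between the finger pads; the fingertips stand 17 mm ahead of it and the grasp point (between the pads) lies 2 mm behind it (env.tcp_to_tips is the distance from the TCP to the fingertips, in m); z points along the fingers, x is the direction in which the jaws open and shut, and the axes are right-handed (so a half turn about z gives the same grasp; the last joint's range is limited). The gripper opens to 85 mm and grips with 20 to 120 N. Pads are 22 mm wide; open, the fingers measure 114 mm over their backs; the gripper's body (76 mm by 85 mm) begins 54 mm behind the grasp point. The pads swing forward as they close: fully open they stand 13 mm farther back than shut.
Start: joints at [-1.406, 0.342, 1.524, -0, 1.275, -0.146], TCP at [0.161, -0.5, 0.248] pointing down, gripper open.
Joint ranges: [-2.53, 2.53], [-0.77, 2.02], [0.04, 2.7], [-1, 4.14], [0.28, 2.66], [-3.11, 3.11]. Speed limits (rad/s): [2.57, 2.57, 3.14, 3.14, 3.14, 3.14].

## Interface

Orientations are given as a unit quaternion [x, y, z, w].
In Python, from station import env gives the robot as it stands.
- The arm moves only by the tool servo_tool, never from a script. Its argument "increments" is a list of rows, each an object with "delta_pos": the shift along the tool's x, y, z in mm, a list of three; "roll": the turn about the tool's z in degrees; "claw": the finger opening in mm, from 0 to 85.4. In form: [{"delta_pos": [dx, dy, dz], "roll": roll, "claw": claw}, ...]. A call has 1 to 20 rows; each row shifts and turns the commanded pose from where the row before left it, along the tool's axes as they then stand; what a row does not reach is not made up. A row lasts 1/8 s, in which the tool goes at most 62.5 mm and 10.7 degrees, less where a joint would pass 70% of its speed; a pose out of reach is approached as far as the arm can. A call with a gripper value outside its range is refused whole. The fingers move at their own pace and stop on an object; the grip force is fixed at half the most. Time passes only in rows, so rows that do not move let the fingers close. It gives the time, the measured TCP pose, the force and the opening at its end, in the units of the state.
- env.get_obs(): the state, without advancing time (a new reading comes with each control period).
- env.read_camera(name): name is "scene" or "top" or "wrist"; returns (picture, depth): 480x640x3 uint8, blue, green, red; 480x640 float32, m along the optical axis (not along the pixel's ray), 0 where there is no reading.
- env.calibration(name): a dict with "K" (3x3 intrinsics, pixels), "rvec" (rotation vector, rad) and "tvec" (3), from world to camera coordinates, as OpenCV has them; the wrist camera has in their place "hand_eye" (4x4, takes a point from camera to tool coordinates, whose origin is the TCP and whose axes are the tool frame's). Camera axes: x right, y down, z forward; pixel columns grow to the right and rows downward; lengths in m; the calibration is good to about 2 mm. A picture is of the moment at which its call begins: read the wrist's pose just before it. calibration takes no time and is no camera call.
- env.job_done(): hands the job in, once; it reports no verdict.
The state is a dict: "time_s": time; "q": joint angles; "dq": joint speeds; "joint_efforts": joint torques, N m; "eef_pos": TCP position; "ee_rot": TCP orientation; "ft_force": force on the tool from outside, world axes, zero at the start; "torque": the same for the moment, N m; "grip_width": finger opening in m.
Only numpy, scipy, OpenCV 4.12 (cv2) and the standard library are available. Lean on these libraries where they do the work, as an engineer would, in place of code of your own. Each camera call takes 0.05 s, during which the arm holds its last target.

## Working session

There is one attempt and no reset: what is moved stays moved. The work goes in short steps, Python scripts to look and compute and a tool call to move; the robot and the scene stay as the last step left them, time stands still between calls to the robot, and variables do not carry over. Pictures are saved under pics/ and viewed, and the job is handed in when it is done.

Besides the shell and the picture viewer there is one more tool, called by a JSON object that holds its "op" and its "data". servo_tool: Moves the arm, as the interface text tells. Its arguments: {"type":"object","properties":{"increments":{"type":"array","items":{"type":"object","properties":{"delta_pos":{"type":"array","items":{"type":"number"}},"roll":{"type":"number"},"claw":{"type":"number"}}}}},"required":["increments"]}

```bash
mkdir -p pics
cat > h.py <<'E'
import numpy as np,cv2
from scipy.spatial.transform import Rotation as R
from station import env
def w2c(name):
    c=env.calibration(name);return np.array(c["K"]),R.from_rotvec(np.ravel(c["rvec"])).as_matrix(),np.ravel(c["tvec"])
def pt(name,d,u,v,depth=None):
    K,Rm,t=w2c(name)
    z=d[int(v),int(u)] if depth is None else depth
    p=np.array([(u-K[0,2])/K[0,0]*z,(v-K[1,2])/K[1,1]*z,z]);return Rm.T@(p-t)
def ray(name,u,v,h):
    K,Rm,t=w2c(name)
    o=-Rm.T@t;r=Rm.T@np.array([(u-K[0,2])/K[0,0],(v-K[1,2])/K[1,1],1]);return o+r*(h-o[2])/r[2]
E
python3 - <<'E'
from h import *
for n in("scene","top"):
    a,d=env.read_camera(n);cv2.imwrite(f"pics/{n}1.png",a);np.savez(f"{n}1.npz",a=a,d=d)
o=env.get_obs();print(o["time_s"],o["eef_pos"],o["ee_rot"],o["grip_width"])
E
```

```text
0.1 [ 0.16051375 -0.49953086  0.2477014 ] [ 8.08028204e-01 -5.89143424e-01 -4.89455238e-04 -4.55545193e-04] 0.08525029655084229
```

View pics/top1.png

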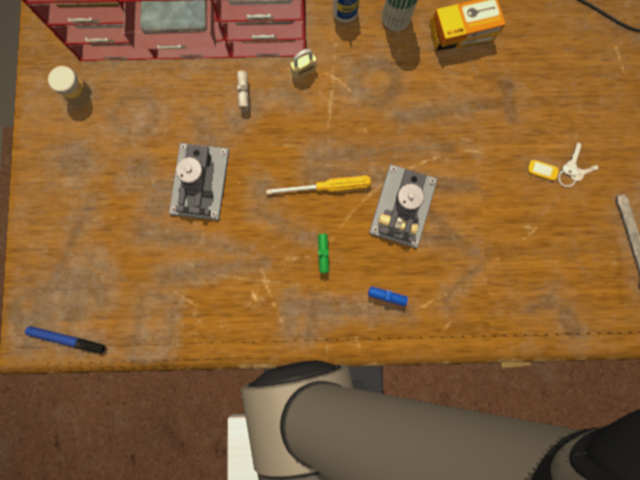

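View pics/scene1.png

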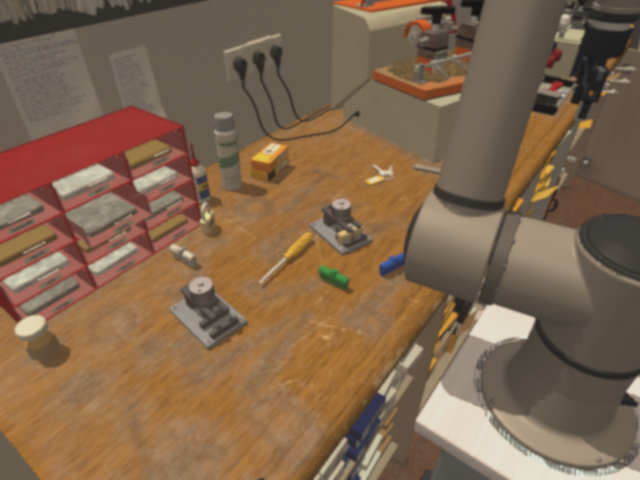

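The top picture shows two clamps. The right one, with its nut at about (411,196), has brass pieces showing on both sides of its strap at about (400,225), so it is the loaded one. The left one, with its nut at about (189,169), is empty. I'll enlarge both to check.

Run:
```python
from h import *
f=np.load("top1.npz");a,d=f["a"],f["d"]
c=cv2.resize(a[155:255,360:450],None,fx=6,fy=6,interpolation=cv2.INTER_CUBIC)
c2=cv2.resize(a[135:235,160:250],None,fx=3,fy=3,interpolation=cv2.INTER_CUBIC)
cv2.imwrite("pics/crop.png",c);cv2.imwrite("pics/crop2.png",c2)
# nut top by depth
for (u0,v0) in((411,196),(189,169)):
    P=[]
    for v in range(v0-20,v0+21):
        for u in range(u0-20,u0+21):
            p=pt("top",d,u,v)
            if 0.07<p[2]<0.1 : P.append(p)
    P=np.array(P);print(len(P),P.mean(0),P.min(0),P.max(0),np.median(P,0))
    print(pt("top",d,u0,v0),ray("top",u0,v0,0.081))
for uv in((411,196),(395,225),(404,168),(392,240)): print(uv,ray("top",*uv,0.085),pt("top",d,*uv))
```

```text
561 [ 0.48748288 -0.13575374  0.08174176] [ 0.46804017 -0.15655361  0.0701196 ] [ 0.50963368 -0.11653709  0.09156361] [ 0.48727997 -0.13542282  0.08191302]
[ 0.48688041 -0.13669405  0.0868107 ] [ 0.48812115 -0.13774606  0.081     ]Traceback (most recent call last):
  File "<stdin>", line 11, in <module>
  File "h.py", line 7, in pt
    K,Rm,t=w2c(name)
           ~~~^^^^^^
  File "h.py", line 5, in w2c
    c=env.calibration(name);return np.array(c["K"]),R.from_rotvec(np.ravel(c["rvec"])).as_matrix(),np.ravel(c["tvec"])
ValueError: time passes only in moves, steps and waits
```

View pics/crop.png

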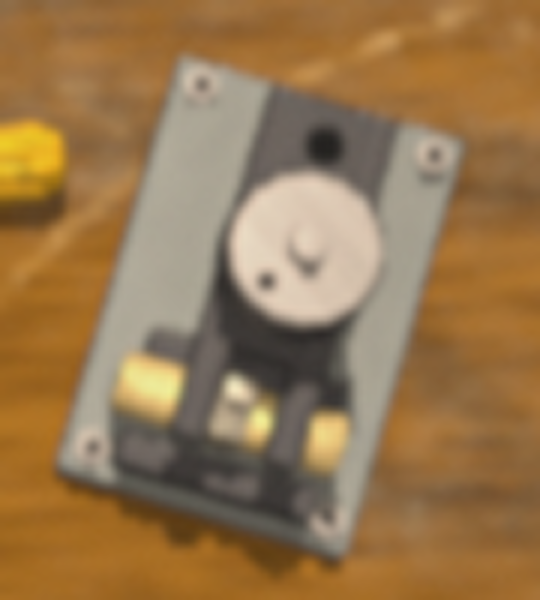

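View pics/crop2.png

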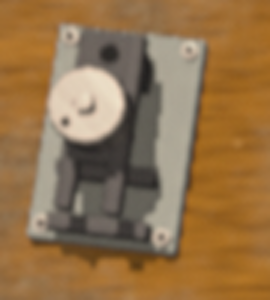

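The crops confirm it. The right clamp holds the brass cylinder: brass shows at crop (150,388), (245,415) and (327,440). Its nut is centred at about (305,250) in the crop, and depth puts the nut top at (0.487,-0.136,0.082), which fits the expected height of about 81 mm. I'll move above it and refine with the wrist camera.

{"op": "servo_tool", "data": {"increments": [{"delta_pos": [-15.4, -26.4, 0], "roll": 0, "claw": 85}, {"delta_pos": [-15.4, -26.4, 0], "roll": 0, "claw": 85}, {"delta_pos": [-15.4, -26.4, 0], "roll": 0, "claw": 85}, {"delta_pos": [-15.4, -26.4, 0], "roll": 0, "claw": 85}, {"delta_pos": [-15.4, -26.4, 0], "roll": 0, "claw": 85}, {"delta_pos": [-15.4, -26.4, 0], "roll": 0, "claw": 85}, {"delta_pos": [-15.4, -26.4, 0], "roll": 0, "claw": 85}, {"delta_pos": [-15.4, -26.4, 0], "roll": 0, "claw": 85}, {"delta_pos": [-15.4, -26.4, 0], "roll": 0, "claw": 85}, {"delta_pos": [-15.4, -26.4, 0], "roll": 0, "claw": 85}, {"delta_pos": [-15.4, -26.4, 0], "roll": 0, "claw": 85}, {"delta_pos": [-15.4, -26.4, 0], "roll": 0, "claw": 85}, {"delta_pos": [-15.4, -26.4, 0], "roll": 0, "claw": 85}, {"delta_pos": [-15.4, -26.4, 0], "roll": 0, "claw": 85}, {"delta_pos": [-15.4, -26.4, 0], "roll": 0, "claw": 85}, {"delta_pos": [-15.4, -26.4, 0], "roll": 0, "claw": 85}, {"delta_pos": [0, 0, 0], "roll": 0, "claw": 85}, {"delta_pos": [0, 0, 0], "roll": 0, "claw": 85}]}}

```text
time_s: 2.35
eef_pos: [0.4869, -0.1363, 0.2479]
ee_rot: [0.808, -0.589, -0.0, 0.0]
ft_force: [-0.1, -0.9, -1.2]
grip_width: 0.0851
```

Run:
```python
from h import *
o=env.get_obs();a,d=env.read_camera("wrist");c=env.calibration("wrist")
cv2.imwrite("pics/w1.png",a);np.savez("w1.npz",a=a,d=d,K=c["K"],H=c["hand_eye"],p=o["eef_pos"],q=o["ee_rot"])
print(o["time_s"],o["eef_pos"],o["ee_rot"],o["q"],o["ft_force"],env.tcp_to_tips)
v,u=np.mgrid[:480,:640];K=np.array(c["K"]);H=np.array(c["hand_eye"])
P=np.stack([(u-K[0,2])/K[0,0]*d,(v-K[1,2])/K[1,1]*d,d],-1).reshape(-1,3)
T=P@H[:3,:3].T+H[:3,3];W=R.from_quat(o["ee_rot"]).apply(T)+o["eef_pos"]
m=(d.ravel()>0)&(W[:,2]>.074)&(W[:,2]<.086)&(np.hypot(W[:,0]-.4875,W[:,1]+.136)<.04)
Q=W[m];print(m.sum(),Q.min(0),Q.max(0),np.median(Q,0));print("tool",T[m].min(0),T[m].max(0),np.median(T[m],0))
(x,r)=cv2.minEnclosingCircle(Q[:,:2].astype(np.float32)*1000);print(x,r)
```

```text
2.35 [ 0.48691917 -0.13628298  0.24794867] [ 8.08105987e-01 -5.89036887e-01 -4.01527327e-04  3.13109103e-04] [-4.24317778e-01  3.07432777e-01  1.57576558e+00 -4.71834001e-04
  1.25930830e+00  8.35560237e-01] [-0.13887175 -0.85574881 -1.1805585 ] 0.017
2452 [ 0.46814692 -0.15775081  0.07425791] [ 0.50936798 -0.11661907  0.08592121] [ 0.49080049 -0.13634597  0.08213463]
tool [-0.01881095 -0.02224982  0.16202466] [0.02195891 0.01876043 0.17367039] [ 0.00126771 -0.00369467  0.16581147]
(488.7353210449219, -137.1177520751953) 20.746492385864258
```

View pics/w1.png

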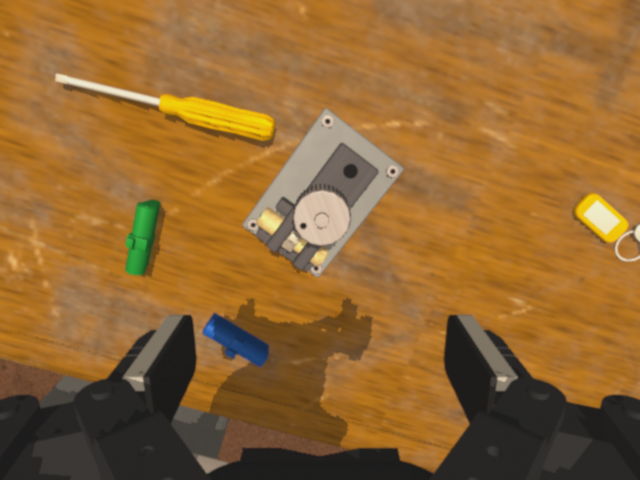

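The wrist picture shows the nut centred at about (321,217), with brass on either side of the strap at (270,222) and (318,256). The wrist and top cameras agree on the nut centre within about 1.5 mm. I'll shift about 1 mm and descend.

{"op": "servo_tool", "data": {"increments": [{"delta_pos": [1, -1.2, 20], "roll": 0, "claw": 85}, {"delta_pos": [0, 0, 25], "roll": 0, "claw": 85}, {"delta_pos": [0, 0, 25], "roll": 0, "claw": 85}, {"delta_pos": [0, 0, 25], "roll": 0, "claw": 85}, {"delta_pos": [0, 0, 25], "roll": 0, "claw": 85}, {"delta_pos": [0, 0, 20], "roll": 0, "claw": 85}, {"delta_pos": [0, 0, 15], "roll": 0, "claw": 70}, {"delta_pos": [0, 0, 10], "roll": 0, "claw": 60}, {"delta_pos": [0, 0, 6], "roll": 0, "claw": 55}, {"delta_pos": [0, 0, 4], "roll": 0, "claw": 55}, {"delta_pos": [0, 0, 0], "roll": 0, "claw": 55}, {"delta_pos": [0, 0, 0], "roll": 0, "claw": 55}]}}

```text
time_s: 3.9
eef_pos: [0.4891, -0.1367, 0.0736]
ee_rot: [0.808, -0.589, 0.0, -0.0]
ft_force: [0.2, -0.3, 0.5]
grip_width: 0.0552
```

Run:
```python
from h import *
a,d=env.read_camera("wrist");cv2.imwrite("pics/w2.png",a)
```

```text
(no output)
```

View pics/w2.png

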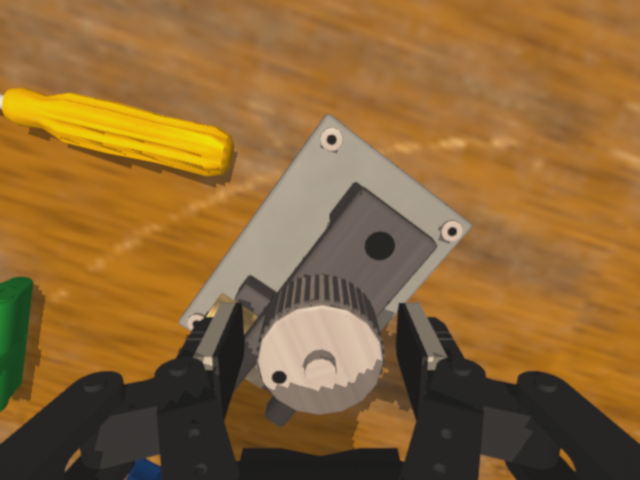

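The nut face at about (320,360) is centred between the pads at (225,340) and (415,340), and the index mark is at (279,377). Closing now.

{"op": "servo_tool", "data": {"increments": [{"delta_pos": [0, 0, 0], "roll": 0, "claw": 30}, {"delta_pos": [0, 0, 0], "roll": 0, "claw": 30}, {"delta_pos": [0, 0, 0], "roll": 0, "claw": 30}, {"delta_pos": [0, 0, 0], "roll": 0, "claw": 30}, {"delta_pos": [0, 0, 0], "roll": 0, "claw": 30}]}}

```text
time_s: 4.58
eef_pos: [0.4891, -0.1369, 0.0739]
ee_rot: [0.808, -0.589, 0.001, 0.0]
ft_force: [-1.2, -0.4, 5.4]
grip_width: 0.038
```

{"op": "servo_tool", "data": {"increments": [{"delta_pos": [0, 0, 0.25], "roll": 6, "claw": 30}, {"delta_pos": [0, 0, 0.25], "roll": 6, "claw": 30}, {"delta_pos": [0, 0, 0.25], "roll": 6, "claw": 30}, {"delta_pos": [0, 0, 0.25], "roll": 6, "claw": 30}, {"delta_pos": [0, 0, 0.25], "roll": 6, "claw": 30}, {"delta_pos": [0, 0, 0.25], "roll": 6, "claw": 30}]}}

```text
time_s: 5.32
eef_pos: [0.4891, -0.1377, 0.0723]
ee_rot: [-0.585, 0.811, -0.001, -0.0]
ft_force: [-2.4, -5.2, 3.9]
grip_width: 0.0382
```

Run:
```python
from h import *
o=env.get_obs();print(o["torque"],o["q"][5],o["joint_efforts"])
a,d=env.read_camera("wrist");cv2.imwrite("pics/w3.png",a)
```

```text
[-0.75719928  0.42313199  0.15739038] 1.4679153322321468 [ 2.57999428e+00 -4.34007204e+01 -1.63982749e+01  1.29429482e+00
 -2.24244600e-02 -9.62663591e-01]
```

View pics/w3.png

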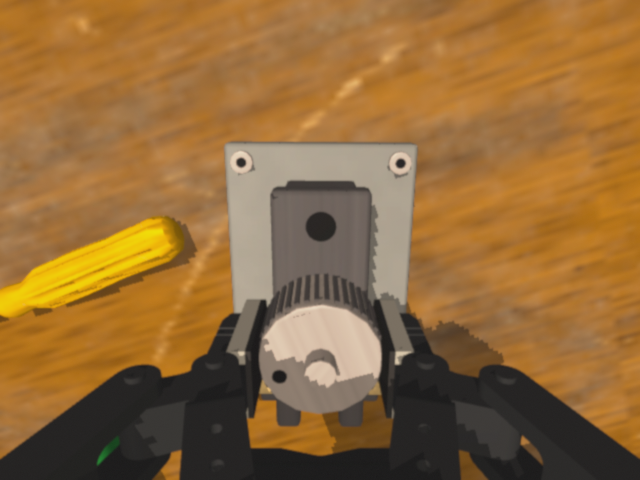

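The index mark is still at (279,377) in the wrist view, so the nut has turned with the fingers. I'll keep turning past the stop.

{"op": "servo_tool", "data": {"increments": [{"delta_pos": [0, 0, 0.25], "roll": 6, "claw": 30}, {"delta_pos": [0, 0, 0.2], "roll": 6, "claw": 30}, {"delta_pos": [0, 0, 0.2], "roll": 6, "claw": 30}, {"delta_pos": [0, 0, 0.2], "roll": 6, "claw": 30}, {"delta_pos": [0, 0, 0.1], "roll": 6, "claw": 30}, {"delta_pos": [0, 0, 0], "roll": 6, "claw": 30}, {"delta_pos": [0, 0, 0], "roll": 6, "claw": 30}, {"delta_pos": [0, 0, 0], "roll": 0, "claw": 30}]}}

```text
time_s: 6.38
eef_pos: [0.4906, -0.142, 0.0718]
ee_rot: [-0.257, 0.966, -0.005, 0.001]
ft_force: [-2.0, -23.8, -2.0]
grip_width: 0.0381
```

Run:
```python
from h import *
o=env.get_obs();print(o["torque"],o["q"][5],o["joint_efforts"])
a,d=env.read_camera("wrist");cv2.imwrite("pics/w4.png",a)
```

```text
[-3.93534549  0.49586205  0.05881875] 2.1985077047768784 [ 12.05310166 -45.12560248 -12.7328825    5.10631576   2.38971971
   0.46858954]
```

View pics/w4.png

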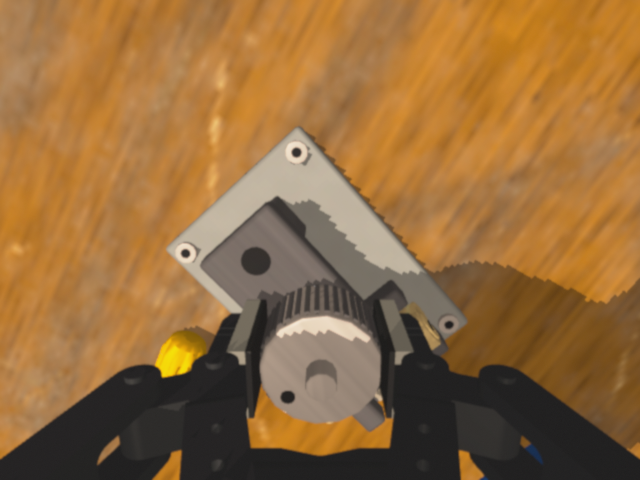

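The index mark has now lagged to (288,397), about 20° behind the fingers. So the nut turned about 58° and the fingers then slipped, which suggests it hit the stop. The side force rose to 24 N and the TCP slid about 4 mm along the pads. I'll release, back off and check.

{"op": "servo_tool", "data": {"increments": [{"delta_pos": [0, 0, 0], "roll": 0, "claw": 60}, {"delta_pos": [0, 0, 0], "roll": 0, "claw": 70}, {"delta_pos": [0, 0, 0], "roll": 0, "claw": 85}, {"delta_pos": [0, 0, -20], "roll": 0, "claw": 85}, {"delta_pos": [0, 0, -30], "roll": 0, "claw": 85}, {"delta_pos": [0, 0, -30], "roll": -8, "claw": 85}, {"delta_pos": [0, 0, -30], "roll": -10, "claw": 85}, {"delta_pos": [0, 0, -20], "roll": -10, "claw": 85}, {"delta_pos": [0, 0, -20], "roll": -10, "claw": 85}, {"delta_pos": [0, 0, -20], "roll": -10, "claw": 85}, {"delta_pos": [0, 0, -6], "roll": -10, "claw": 85}, {"delta_pos": [0, 0, 0], "roll": -10, "claw": 85}, {"delta_pos": [0, 0, 0], "roll": -10, "claw": 85}, {"delta_pos": [0, 0, 0], "roll": 0, "claw": 85}]}}

```text
time_s: 8.18
eef_pos: [0.4888, -0.1362, 0.2468]
ee_rot: [0.808, -0.59, -0.0, -0.0]
ft_force: [0.1, 0.4, 0.6]
grip_width: 0.0852
```

Run:
```python
from h import *
o=env.get_obs();a,d=env.read_camera("wrist");c=env.calibration("wrist")
np.savez("w5.npz",a=a,d=d,K=c["K"],H=c["hand_eye"],p=o["eef_pos"],q=o["ee_rot"])
out=[]
for n in("w1","w5"):
    f=np.load(n+".npz");out.append(cv2.resize(f["a"][100:290,230:420],None,fx=2.1,fy=2.1,interpolation=cv2.INTER_CUBIC))
    d=f["d"];v,u=np.mgrid[:480,:640];K=f["K"];H=f["H"]
    P=np.stack([(u-K[0,2])/K[0,0]*d,(v-K[1,2])/K[1,1]*d,d],-1).reshape(-1,3)
    W=R.from_quat(f["q"]).apply(P@H[:3,:3].T+H[:3,3])+f["p"]
    m=(d.ravel()>0)&(W[:,2]>.072)&(W[:,2]<.085)&(np.hypot(W[:,0]-.489,W[:,1]+.137)<.025)
    print(n,f["p"],cv2.minEnclosingCircle(W[m,:2].astype(np.float32)*1000),np.median(W[m],0))
cv2.imwrite("pics/w5.png",np.hstack(out))
a,d=env.read_camera("top");cv2.imwrite("pics/top2.png",a)
```

```text
w1 [ 0.48691917 -0.13628298  0.24794867] ((488.7353210449219, -137.1177520751953), 20.746492385864258) [ 0.49105898 -0.13628738  0.08211823]
w5 [ 0.48875786 -0.13624767  0.24676354] ((488.84027099609375, -137.2666015625), 20.83984375) [ 0.49079893 -0.13640705  0.07963616]
```

View pics/w5.png

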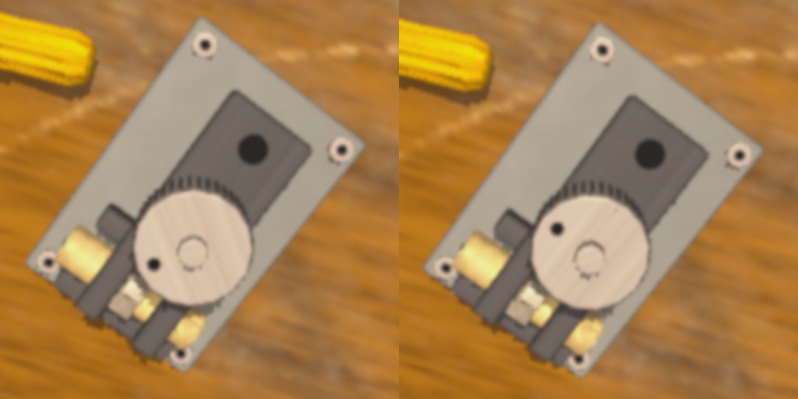

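Compared with before, the base and cylinder haven't moved. The index mark went from (153,264) to (557,229) in the side-by-side crop, which is about 57° clockwise, and the nut top dropped 2.5 mm, which is about 1.0 rad. Even if it started the full 63° short, that leaves it within 6° of the stop, and the slip at the end indicates it is on the stop. The gripper is clear, so I'm handing in.

Run:
```python
from h import *
o=env.get_obs();print(o["time_s"],o["ft_force"]);print(env.job_done())
```

```text
8.275 [-0.17174185 -0.44112384 -0.4591632 ]
the job is handed in; nothing more can be done
None
```

I tightened the loaded clamp's nut (the right-hand clamp in the top view), let go, backed the gripper 175 mm up and handed the job in at 8.3 s.

- **Nut turn:** I turned the fingers 78° clockwise. The wrist pictures show the nut itself turned about 57°, and its top sank 2.5 mm, which is about 1.0 rad. The fingers slipped for the last 20° or so, as expected at the stop. Even if the nut started the full 63° short, it would be within about 6° of the stop.
- **Cylinder and clamp:** The before and after pictures show the clamp base unmoved and the brass cylinder still upright in its trough. I could not measure the strap's force on the cylinder. I infer it from the nut being well past the point where the strap meets the cylinder.
- **Forces:** The side force reached 24 N and the gripper slid about 4 mm along the pads while slipping. The force was back to about 0 after release.
- **Empty clamp:** I never went near it, but I did not view the final top picture to check its nut.

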